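Unhang the ribbed bracket from the drying carousel

TASK

On the drying carousel, turn the bay that holds the single-ribbed L-bracket round to the pointer of the plinth, on the robot's side. Slide that bracket up until its stud heads are at the wide ends of the keyholes, take it off the studs, and set it down gently, standing upright on its foot and square in the steel inspection tray, and let go. Leave the other two parts hanging on the carousel and do not disturb the other things on the bench.

Things in the scene. Friction and masses are not known exactly. Their poses are not given: they have to be found in the camera images.
- plinth: Fixed round grey base of the carousel, 250 mm across, 18 mm high; origin under its centre, on the turning axis; z up. A 30 mm pointer block juts from its rim along its -x axis, which looks roughly to the robot: the front of the carousel.
- hub (a point): Centre of the top of the carousel's rotor, on its vertical axis, 163 mm above the bench; axes turn with it. Disc 244 mm across, 10 mm thick, with a square tower 110 x 110 x 135 mm. It turns both ways and stays where left (friction 0.3 N m). Four tower faces are bays: ribbed bracket on -x, channel bracket on +y, cover plate on +x, -y empty. Each has two studs.
- peg (a point): One of four identical upright black round pegs on the tower's top, 16 mm thick, 45 mm high, at x, y = +-38 mm from the hub: grip or push any of them to turn the rotor. This point is half-way up the one at x = -38, y = -38 mm.
- bracket_mid (a point): Centre of the rib, half-way up, of the single-ribbed aluminium L-bracket, 0.26 to 0.44 kg. z up, x from its front to its plate (to the tower while hanging). Plate 100 wide, 120 tall, x = 28 to 34 mm; foot 100 wide, 8 thick, x = -29 to 34; one rib 12 thick across y, x = -22 to 28, from foot to plate top. Underside 60 mm below, top 60 mm above this point. It is about 90 mm from the turning axis.
- keyhole (a point): Centre of the wide opening (26 x 26 mm) of one of the bracket's two keyholes, which lie at y = +-30 mm, this one at +30, 49 mm below the plate's top. Above it a slot 11 mm wide, its upper end 15 mm below the plate's top. It hangs with the studs at the slots' upper ends. Raised 30 mm (26 to 34), the heads fit through the openings and it comes straight off, away from the tower.
- stud (a point): Centre of the head of one of the two studs in the ribbed bracket's bay, at y = +30 mm (the other at -30 mm), 24 mm below the tower's top. Shank 8 mm thick and 9 mm long, then a head 17 mm wide, 5 mm thick, ending 14 mm off the tower. The hanging plate has up to 3 mm of play off the tower, 1.5 mm sideways.
- bay (a point): The place in the rotor where bracket_mid is while the bracket hangs at rest; turns with the rotor, with the same axes as the hub.
- channel_mid (a point): Middle of the channel bracket, half-way up: an aluminium L-bracket 100 mm wide and 90 mm tall with two thin side walls and no middle rib; front 29 mm ahead of this point. Stays hanging.
- channel_bay (a point): The place in the rotor where channel_mid is while it hangs.
- cover_mid (a point): Centre of the flat aluminium cover plate, 100 x 120 x 6 mm, without foot or rib. Stays hanging.
- cover_bay (a point): The place in the rotor where cover_mid is while it hangs.
- tray_floor (a point): Centre of the inner floor (5 mm above the bench) of the fixed open steel inspection tray; outside 110 mm (x) by 150 mm (y), rim 14 mm above the bench, walls 3 mm. The bracket stands in it with its 100 mm width along the tray's y, either way round. Axes with the tray, z up.
- spray: White trigger spray bottle, 72 mm thick, 200 mm tall, loose; origin under its centre. Bystander.
- vial: Slim white bottle, 48 mm thick, 150 mm tall, loose, standing between carousel and tray; origin under its centre. Bystander.
- tub: Wide jar, 96 mm thick, 140 mm tall, loose; origin under its centre. Bystander.
- case: Grey plastic instrument case 130 x 90 x 70 mm, loose; origin under its centre. Bystander.

How it is judged:
By the outcome, as a careful person would: the job done as asked, in the order asked, and still so for the second after the job is handed in, with the robot touching nothing.
It also fails if it takes over 72 s, if anything falls off the work surface, if the arm or the gripper's body presses on something with over 40 N, if the wrist force passes 120 N, or if a joint passes its speed limit or range.

ROBOT

A 6-joint arm with a two-finger parallel gripper is mounted at the origin on the work surface. World frame = base frame: x ahead of the robot, y to its left, z up, the work surface at z = 0. Lengths are in m, angles in rad, forces in N, time in s.
With the tool pointing down it reaches from about 0.275 to 0.725 m from the base axis. Payload 5.6 kg.
Tool frame: the origin (TCP) lies on the centre line of the jaws, within the pads' length; the fingertips stand 19 mm ahead of it and the grasp point (between the pads) is the TCP (tips_ahead is the distance from the TCP to the fingertips, in m); y points along the fingers, x is the direction in which the jaws open and shut, and the axes are right-handed (so a half turn about y gives the same grasp; the last joint's range is limited). The gripper opens to 85 mm and grips with 20 to 120 N. Pads are 22 mm wide; open, the fingers measure 114 mm over their backs; the gripper's body (76 mm by 85 mm) begins 54 mm behind the grasp point. The pads swing forward as they close: fully open they stand 13 mm farther back than shut.
Start: joints at [-1.045, 0.255, 0.108, 0, -1.424, -0.285], TCP at [0.131, -0.534, 0.25] pointing down, gripper open.
Joint ranges: [-2.95, 2.95], [-1.21, 1.97], [-1.09, 1.5], [-2.87, 1.71], [-2.94, -0.07], [-3.05, 3.05]. Speed limits (rad/s): [2.57, 2.57, 3.14, 3.14, 3.14, 3.14].

INTERFACE

Orientations are given as a unit quaternion [x, y, z, w].
In Python, from bench import move_to, movel, move_joints, move_gripper, dwell, solve_ik, state, capture, MotionError, hand_in, tips_ahead gives the robot as it stands. Calls block until the motion is done:
- move_to(position, orientation): joint-space move of the TCP to a pose.
- movel(position, frame=None, feed=0.15): straight line of the TCP; frame=None keeps the orientation; feed is the mean speed in m/s.
- move_joints(angles): joint-space move.
- move_gripper(opening, force=None): finger opening in m; force is the grip in N (None keeps the last); returns when the fingers have stopped.
- dwell(seconds).
- solve_ik(position, orientation): joint angles nearest the present ones, or None.
- state(): the state.
- capture(name): name is "side" or "top" or "wrist"; returns a dict with "frame" (400x640x3 uint8, red, green, blue), "fx", "fy", "cx", "cy" (pixels), "T" (4x4, takes a point from camera to world coordinates). Camera axes: x right, y down, z forward; pixel columns grow to the right and rows downward; lengths in m; the calibration is good to about 2 mm. A picture is of the moment at which its call begins. There is no depth.
A pose or a line that the arm cannot do raises MotionError and nothing moves.
- hand_in(): hands the job in, once; it reports no verdict.
The state is a dict: "clock": time; "qpos": joint angles; "qd": joint speeds; "joint_efforts": joint torques, N m; "tool_pos": TCP position; "ee_rot": TCP orientation; "ft_force": force on the tool from outside, world axes, zero at the start; "wrist_torque": the same for the moment, N m; "width": finger opening in m.
Only numpy, scipy, OpenCV 4.12 (cv2) and the standard library are available. Lean on these libraries where they do the work, as an engineer would, in place of code of your own. Each camera call takes 0.05 s, during which the arm holds its last target. There are 200 camera calls.

## Working session

There is one attempt and no reset: what is moved stays moved. The work goes in short steps, each a Python script; the robot and the scene stay as the last script left them, time stands still between calls to the robot, and variables do not carry over. Pictures are saved under pics/ and viewed, about 8 in all and at most 12, crops included, and the job is handed in when it is done.

```bash
mkdir -p pics; ls
python3 - <<'E'
from bench import *
import cv2,numpy as np
for n in("top","side"):
    c=capture(n); cv2.imwrite(f"pics/{n}0.png",c["frame"][:,:,::-1]); print(n,c["fx"],c["fy"],c["cx"],c["cy"],np.round(c["T"],4).tolist())
s=state(); print(s)
E
```

```text
pics
top 454.0637660860847 454.0637660860847 320.3180655897412 209.3694135016362 [[0.002, -0.9892, 0.1465, 0.3749], [-0.9999, -0.0, 0.0135, -0.0058], [-0.0133, -0.1466, -0.9891, 1.6123], [0.0, 0.0, 0.0, 1.0]]
side 398.9083505425812 398.9083505425812 322.6031287471802 194.01928237138944 [[-0.9328, -0.2246, 0.2818, 0.2271], [-0.3602, 0.5632, -0.7437, 0.9563], [0.0083, -0.7952, -0.6062, 0.9025], [0.0, 0.0, 0.0, 1.0]]
{'clock': 0.1, 'qpos': array([-1.04539890e+00,  2.55701586e-01,  1.07118602e-01, -3.90478438e-04,
       -1.42386552e+00, -2.84601637e-01]), 'qd': array([ 0.00177171, -0.00057706,  0.00322219,  0.00014357, -0.00053898,
        0.00021613]), 'joint_efforts': array([-1.30218203e-03, -3.87603486e+01,  2.38473415e+01,  5.37792340e+00,
       -3.79828562e-03, -1.12929143e-05]), 'tool_pos': array([ 0.13111357, -0.53373218,  0.24947769]), 'ee_rot': array([ 0.43585101,  0.55676501, -0.55607766, -0.43683436]), 'ft_force': array([0.07712216, 0.37756321, 0.32644279]), 'wrist_torque': array([ 0.0056022 ,  0.01843758, -0.00684798]), 'width': 0.08543585858950262}
```

View pics/top0.png

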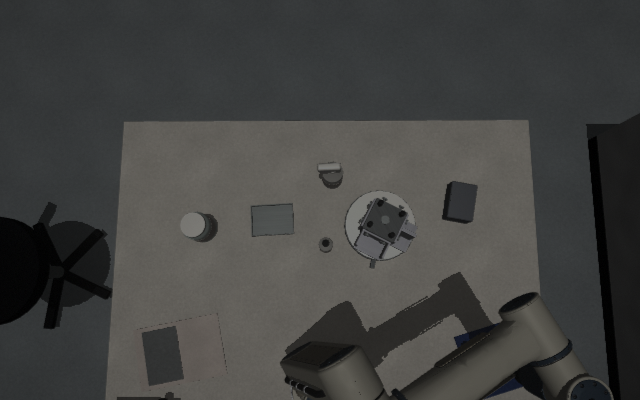

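View pics/side0.png

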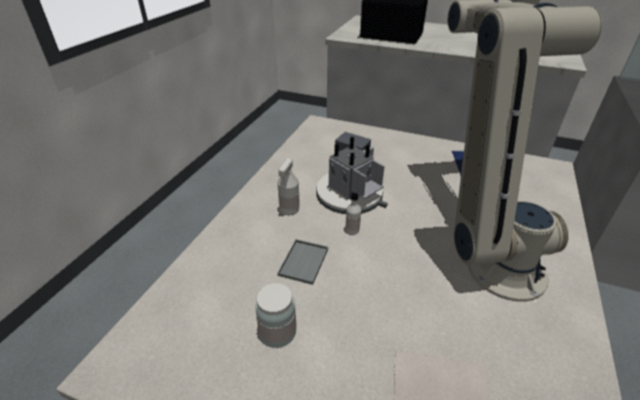

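The top view shows the carousel near (381,225), its pointer at (373,265), the tray at (272,220) and the vial at (326,244). The spray bottle is at (330,175), the tub at (196,226) and the case at (460,202). Next I'll write helpers and enlarge the carousel.

```bash
cat > h.py <<'E'
from bench import *
import cv2,numpy as np
from scipy.spatial.transform import Rotation as R
def ray(c,u,v,z):
    d=c["T"][:3,:3]@[(u-c["cx"])/c["fx"],(v-c["cy"])/c["fy"],1]; o=c["T"][:3,3]
    return o+d*(z-o[2])/d[2]
def proj(c,p):
    q=c["T"][:3,:3].T@(np.array(p)-c["T"][:3,3]); return np.array([c["fx"]*q[0]/q[2]+c["cx"],c["fy"]*q[1]/q[2]+c["cy"]])
def save(n,img): cv2.imwrite(f"pics/{n}.png",img)
E
python3 - <<'E'
from h import *
c=capture("top");s=capture("side")
c["T"]=np.array(c["T"]);
for n,u,v,z in [("plinth",381,225,.02),("tip",373,266,.01),("tray",272.5,220,.014),("vial",326,243,.15),("spray",330,170,.2),("tub",194,225,.14),("case",461,200,.07)]:
    print(n,ray(c,u,v,z).round(3))
a=cv2.resize(c["frame"][175:280,245:425,::-1],None,fx=4.4,fy=4.4,interpolation=cv2.INTER_CUBIC)[:, :]
b=cv2.resize(s["frame"][125:245,270:400,::-1],None,fx=3,fy=3,interpolation=cv2.INTER_CUBIC)
a=cv2.resize(c["frame"][180:275,335:425,::-1],None,fx=4,fy=4,interpolation=cv2.INTER_CUBIC)
h=max(a.shape[0],b.shape[0]); f=lambda i:cv2.copyMakeBorder(i,0,h-i.shape[0],0,0,cv2.BORDER_CONSTANT)
save("crop1",cv2.convertScaleAbs(np.hstack([f(a),f(b)]),alpha=1.6))
E
```

```text
plinth [ 0.555 -0.198  0.02 ]
tip [ 0.412 -0.169  0.01 ]
tray [0.573 0.186 0.014]
vial [ 0.482 -0.004  0.15 ]
spray [ 0.711 -0.017  0.2  ]
tub [0.541 0.428 0.14 ]
case [ 0.636 -0.467  0.07 ]
```

View pics/crop1.png

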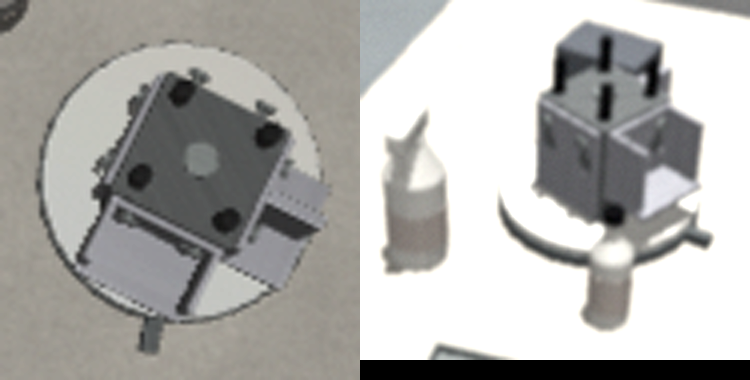

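The crop shows the channel bracket (two side walls) at the front near crop (145,260). The single-ribbed bracket is on the right near (280,225), the cover on the left and the empty bay at the back. The rotor therefore needs about −90° (clockwise). Next: measure pegs, pointer and tray.

Run:
```python
from h import *
print(tips_ahead() if callable(tips_ahead) else tips_ahead)
c=capture("top"); g=cv2.cvtColor(c["frame"],cv2.COLOR_RGB2GRAY)
P=[]
for u,v in [(380.25,203),(402.25,213.5),(370,224.25),(391.75,235.25)]:
    y,x=np.mgrid[int(v)-5:int(v)+6,int(u)-5:int(u)+6]; w=np.clip(35-g[y,x].astype(float),0,None)
    uv=(w*x).sum()/w.sum(),(w*y).sum()/w.sum(); P.append(ray(c,*uv,.195)); print(np.round(uv,2),w.sum(),P[-1].round(4))
P=np.array(P)[:,:2]; H=P.mean(0); d=P-H; a=np.degrees(np.arctan2(d[:,1],d[:,0])); print("hub",H.round(4),np.linalg.norm(d,axis=1).round(4),a.round(1))
def blob(m,x0,x1,y0,y1,z,n):
    k=np.zeros_like(m); k[y0:y1,x0:x1]=m[y0:y1,x0:x1]
    cs,_=cv2.findContours(k,cv2.RETR_EXTERNAL,cv2.CHAIN_APPROX_NONE); q=max(cs,key=cv2.contourArea)
    w=np.array([ray(c,*p[0],z)[:2] for p in q],np.float32); print(n,cv2.minAreaRect(w*1000),cv2.minEnclosingCircle(w*1000))
    return w
hsv=cv2.cvtColor(c["frame"],cv2.COLOR_RGB2HSV)
print("gray tray",c["frame"][220,272],"bench",c["frame"][250,290],"disc",c["frame"][210,355],"ptr",c["frame"][264,373])
bg=cv2.medianBlur(c["frame"],3).astype(int)
bench=c["frame"][250,290].astype(int)
m=((bg[:,:,0]-bg[:,:,2])<3).astype(np.uint8)*255
blob(m,240,305,195,245,.010,"tray")
m2=(g<78).astype(np.uint8)*255
blob(m2,365,382,261,272,.012,"ptr")
m3=((np.abs(bg-bench).max(2)>25)).astype(np.uint8)*255
blob(m3,335,425,180,262,.02,"disc")
vis=c["frame"][:,:,::-1].copy()
```

```text
0.019
[379.88 202.66] 469.0 [ 0.6063 -0.1745  0.195 ]
[401.31 213.49] 511.0 [ 0.5718 -0.2412  0.195 ]
[369.27 223.64] 414.0 [ 0.5396 -0.1402  0.195 ]
[390.88 234.61] 480.0 [ 0.5051 -0.2071  0.195 ]
hub [ 0.5557 -0.1907] [0.0531 0.053  0.0531 0.0531] [  17.8  -72.3  107.6 -162.1]
gray tray [77 80 78] bench [102  99  94] disc [123 124 119] ptr [53 56 55]
tray ((576.3508911132812, 188.33761596679688), (112.17292785644531, 152.16346740722656), 3.2308132648468018) ((576.0286865234375, 187.7053680419922), 89.69355773925781)
ptr ((418.3419494628906, -164.95620727539062), (17.75118637084961, 26.045978546142578), 77.87434387207031) ((418.9194030761719, -165.08258056640625), 14.890599250793457)
disc ((542.9554443359375, -187.02386474609375), (189.80337524414062, 227.44488525390625), 32.50524139404297) ((535.7784423828125, -188.3931884765625), 123.48617553710938)
```

The pegs fit the given 53.7 mm radius, and the hub is at (0.5557, −0.1907). The ribbed bay faces −117.25° and the pointer about 169.4°, so the turn is about −73.3°. The tray is at (0.576, 0.188), yaw about 3.2°. Now I grip the near peg and turn.

```bash
cat >> h.py <<'E'
def down(th): # tool x (jaw axis) at world angle th (deg), tool y down
    x=np.array([np.cos(np.radians(th)),np.sin(np.radians(th)),0]); y=np.array([0,0,-1.]); return R.from_matrix(np.c_[x,y,np.cross(x,y)]).as_quat()
H=np.array([.5557,-.1907])
def pol(r,a,z,o=None): o=H if o is None else o; return np.r_[o+r*np.array([np.cos(np.radians(a)),np.sin(np.radians(a))]),z]
E
python3 - <<'E'
from h import *
a0=-162.25; D=-73.35
best=None
for off in (90,-90):
    q=[solve_ik(pol(.0537,a0+f*D,.195),down(a0+f*D+off)) for f in (0,.5,1)]
    print(off,[None if x is None else np.round(x,2).tolist() for x in q])
    if all(x is not None for x in q):
        m=max(abs(x[5]) for x in q); best=min(best or (9,0),(m,off))
off=best[1]; print(best)
move_gripper(.05,40)
move_to(pol(.0537,a0,.26),down(a0+off)); movel(pol(.0537,a0,.195),feed=.12)
s=state(); print(s["clock"],s["ft_force"])
move_gripper(.0,40); s=state(); print("w",s["width"],s["ft_force"].round(1))
N=8; mx=0
for i in range(1,N+1):
    a=a0+D*i/N; movel(pol(.0537,a,.195),frame=down(a+off),feed=.08); s=state(); mx=max(mx,np.linalg.norm(s["ft_force"]))
print(s["clock"],s["width"],mx,s["tool_pos"])
move_gripper(.05); movel(pol(.0537,a,.27),feed=.15)
c=capture("top"); w=capture("wrist")
save("top2",cv2.convertScaleAbs(cv2.resize(c["frame"][175:280,245:425,::-1],None,fx=4,fy=4),alpha=1.5)); save("w2",w["frame"][:,:,::-1])
print(state()["clock"])
E
```

```text
90 [[-0.1, 0.27, -0.01, 0.0, -1.29, 1.98], [-0.04, 0.25, -0.04, 0.0, -1.28, 1.28], [0.02, 0.27, -0.01, 0.0, -1.29, 0.59]]
-90 [[-0.1, 0.27, -0.01, 0.0, -1.29, -1.16], [-0.04, 0.25, -0.04, 0.0, -1.28, -1.86], [0.02, 0.27, -0.01, 0.0, -1.29, -2.56]]
(np.float64(1.9830117467056958), 90)
3.3417 [0.05730451 0.17446643 0.94714641]
w 0.014541543294567362 [ 0.4 -5.1  1.7]
6.2167 0.014952955933133122 11.638913708254536 [ 0.52656791 -0.14861626  0.19630534]
7.4
```

View pics/w2.png

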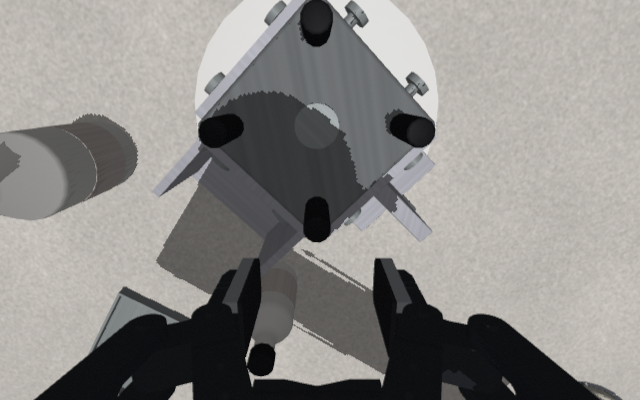

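The wrist view shows the rotor turned: hub at (318,125), ribbed bracket lower right with its rib at (405,205), vial at (270,310) and tray at (130,325). I'll move to face the bay and measure from there.

Run:
```python
from h import *
A=169.4
for off in(90,-90):
    q=solve_ik(pol(.15,A,.30),down(A+off)); print(off,None if q is None else q.round(2))
move_to(pol(.15,A,.30),down(A+90)); dwell(.3)
c=capture("top"); w=capture("wrist"); print(w["fx"],w["cx"],w["cy"],np.round(w["T"],4).tolist(),state()["clock"])
np.save("w3.npy",w,allow_pickle=True)
save("top3",cv2.convertScaleAbs(cv2.resize(c["frame"][175:280,335:425,::-1],None,fx=4,fy=4,interpolation=cv2.INTER_CUBIC),alpha=1.5)); save("w3",w["frame"][:,:,::-1])
for n,p in [("hub",[*H,.163])]+[(k,pol(.0537,A+45+90*k,.208)) for k in range(4)]: print(n,proj(w,p).round(0),proj(c,p).round(0))
```

```text
90 [-0.02  0.02 -0.04  0.   -1.51  1.41]
-90 [-0.02  0.02 -0.04  0.   -1.51 -1.73]
352.1580655479724 316.64681935248404 205.85777824331598 [[-0.1835, -0.9375, -0.2958, 0.484], [-0.983, 0.1752, 0.0544, -0.177], [0.0009, 0.3008, -0.9537, 0.4241], [0.0, 0.0, 0.0, 1.0]] 8.6
hub [317. -24.] [384. 220.]
0 [385.  29.] [396. 232.]
1 [ 394. -142.] [400. 208.]
2 [ 239. -143.] [376. 204.]
3 [248.  29.] [372. 228.]
```

View pics/w3.png

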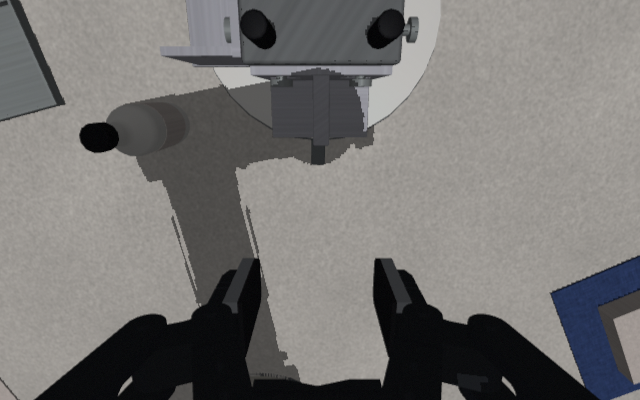

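Run:
```python
from h import *
w=np.load("w3.npy",allow_pickle=True).item()
save("w3c",cv2.convertScaleAbs(cv2.resize(w["frame"][0:175,225:425,::-1],None,fx=4,fy=3.4,interpolation=cv2.INTER_CUBIC)[:595],alpha=1.6))
g=cv2.cvtColor(w["frame"],cv2.COLOR_RGB2GRAY)
for r in (80,90,100,115,130,148,152,156,160): print(r,g[r,300:340].tolist())
```

```text
80 [58, 59, 58, 59, 57, 59, 61, 61, 62, 62, 61, 62, 57, 63, 70, 70, 70, 70, 70, 71, 71, 70, 69, 70, 70, 70, 70, 70, 70, 60, 61, 60, 61, 61, 61, 60, 61, 61, 61, 61]
90 [69, 68, 68, 68, 68, 68, 67, 68, 68, 68, 69, 68, 62, 64, 70, 71, 70, 70, 69, 68, 68, 68, 69, 69, 69, 70, 69, 69, 67, 62, 68, 68, 68, 68, 68, 68, 69, 68, 69, 69]
100 [67, 67, 68, 68, 68, 67, 67, 66, 67, 68, 68, 67, 67, 64, 68, 69, 69, 69, 70, 69, 69, 68, 67, 68, 68, 70, 70, 70, 66, 59, 65, 67, 67, 67, 67, 67, 67, 67, 67, 67]
115 [68, 69, 68, 67, 68, 68, 68, 68, 69, 68, 68, 68, 68, 63, 67, 67, 67, 67, 68, 68, 69, 69, 68, 68, 68, 67, 67, 68, 63, 62, 67, 67, 68, 68, 68, 68, 68, 68, 67, 68]
130 [66, 65, 66, 66, 66, 66, 65, 66, 65, 66, 65, 66, 66, 64, 68, 68, 67, 69, 69, 69, 70, 69, 69, 69, 68, 68, 68, 67, 64, 59, 65, 65, 65, 65, 65, 65, 65, 64, 65, 65]
148 [80, 80, 81, 82, 81, 82, 82, 81, 81, 80, 79, 55, 43, 42, 42, 42, 43, 43, 42, 42, 42, 42, 43, 43, 40, 78, 83, 83, 79, 79, 79, 82, 81, 82, 80, 80, 81, 82, 83, 82]
152 [76, 77, 78, 78, 76, 79, 78, 77, 77, 77, 77, 53, 42, 44, 42, 43, 43, 43, 43, 43, 42, 42, 42, 41, 40, 78, 82, 81, 80, 78, 79, 82, 80, 78, 79, 80, 82, 81, 78, 77]
156 [81, 81, 80, 80, 83, 82, 81, 79, 80, 81, 81, 47, 41, 42, 43, 42, 42, 43, 43, 42, 42, 42, 43, 42, 40, 79, 81, 78, 80, 81, 82, 81, 80, 80, 81, 82, 79, 77, 78, 80]
160 [134, 90, 81, 81, 80, 80, 79, 79, 80, 80, 78, 48, 40, 43, 42, 43, 42, 42, 42, 42, 42, 42, 42, 42, 47, 80, 81, 80, 79, 79, 78, 79, 79, 131, 138, 136, 151, 154, 156, 156]
```

View pics/w3c.png

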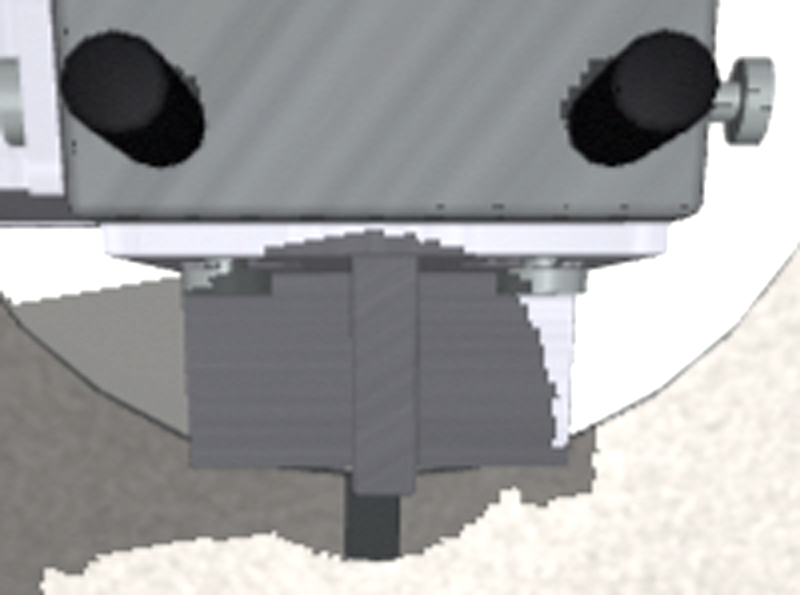

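Run:
```python
from h import *
w=np.load("w3.npy",allow_pickle=True).item()
P=np.array([ray(w,254.3,24.1,.208),ray(w,391.6,23.5,.208)])[:,:2]; d=P[0]-P[1]
print("pegs",P.round(4),np.linalg.norm(d),"side dir",np.degrees(np.arctan2(d[1],d[0]))) 
n=np.array([-d[1],d[0]])/np.linalg.norm(d); Hh=P.mean(0)-n*.038; print("n",np.degrees(np.arctan2(n[1],n[0])),"hub",Hh)
for z in(.158,):print("rib",[ray(w,u,v,z).round(4).tolist() for u,v in((320.8,82),(320.9,145),(225+508/4,240/3.4))])
for z in(.012,.018):
  p=ray(w,317.9,148,z);q=ray(w,317.9,164,z);print("ptr",z,p.round(4),q.round(4))
  for h in(Hh,H): print(np.degrees(np.arctan2(*(q[:2]-h)[::-1])),np.linalg.norm(q[:2]-h))
print("plate ends z.158",[ray(w,225+u/4,v/3.4,.158).round(4).tolist() for u,v in((105,250),(665,250))])
```

```text
pegs [[ 0.5269 -0.1501]
 [ 0.5133 -0.2248]] 0.07594762892844122 side dir 79.662110362556
n 169.662110362556 hub [ 0.55749725 -0.19429973]
rib [[0.4919, -0.1817, 0.158], [0.448, -0.1738, 0.158], [0.4954, -0.2048, 0.158]]
ptr 0.012 [ 0.4255 -0.1679  0.012 ] [ 0.4069 -0.1645  0.012 ]
168.80286330402583 0.15351036191794698
170.00976214143202 0.15108182207521265
ptr 0.018 [ 0.4263 -0.1681  0.018 ] [ 0.408  -0.1647  0.018 ]
168.78810699377797 0.1523742991100367
170.00391356395502 0.14994518045006036
plate ends z.158 [[0.5065, -0.1343, 0.158], [0.4884, -0.2318, 0.158]]
```

The rotor bay faces 169.7° against the pointer axis at 169.0–169.5°, so it is within 1°. The gripped peg's TCP position puts the hub at (0.557, −0.1925), which I'll use. Next: grip the rib from above, lift 30 mm and pull off.

```bash
cat >> h.py <<'E'
H2=np.array([.557,-.1925]); A=169.5
def st(n):
    s=state(); print(n,round(s["clock"],2),s["tool_pos"].round(4),"F",s["ft_force"].round(1),"w",round(s["width"],4)); return s
E
python3 - <<'E'
from h import *
move_gripper(.045,60)
p=lambda r,z:pol(r,A,z,H2)
movel(p(.099,.22),frame=down(A+90),feed=.2); movel(p(.099,.142),feed=.08); st("at")
move_gripper(.0,70); st("grip")
for dz in(.01,.02,.030):
    movel(p(.099,.142+dz),feed=.05); s=st(dz)
    if abs(s["ft_force"]).max()>30: break
w=capture("wrist"); save("w4",cv2.convertScaleAbs(w["frame"][:,:,::-1],alpha=1.4)); c=capture("side"); save("s4",cv2.convertScaleAbs(cv2.resize(c["frame"][100:220,290:430,::-1],None,fx=4,fy=4,interpolation=cv2.INTER_CUBIC),alpha=1.5))
E
```

```text
at 10.57 [ 0.4601 -0.1746  0.1426] F [-0.3 -0.1 -0.1] w 0.045
grip 10.97 [ 0.4598 -0.1745  0.1424] F [-0.6  0.3  2.8] w 0.0111
0.01 11.32 [ 0.4596 -0.1744  0.152 ] F [-1.1  0.5 -2.9] w 0.0114
0.02 11.67 [ 0.4599 -0.1744  0.1623] F [ 0.7  0.1 -4. ] w 0.0112
0.03 12.02 [ 0.4599 -0.1745  0.1724] F [-0.6 -0.1 -3. ] w 0.0115
```

View pics/s4.png

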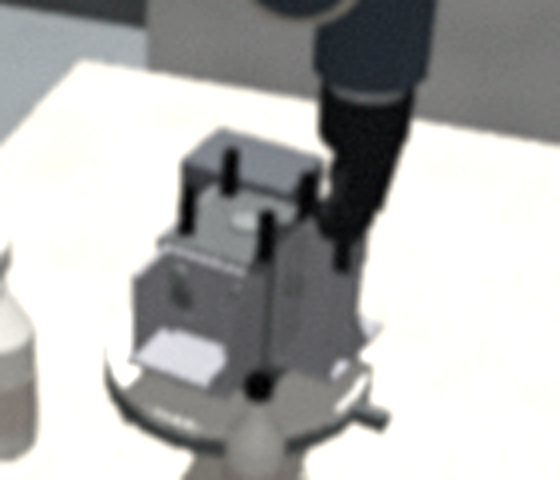

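The side view shows the bracket raised in the gripper at about (330,290), with its weight of about 3 N carried. Lateral forces are negligible, so I pull it off in small monitored steps.

Run:
```python
from h import *
p=lambda r,z:pol(r,A,z,H2)
ok=True
for d in(.005,.010,.016,.024,.06):
    movel(p(.099+d,.172),feed=.06); s=st(d)
    if np.hypot(*s["ft_force"][:2])>12: ok=False;break
if ok:
    movel(p(.16,.31),feed=.2); dwell(.2); st("up"); w=capture("wrist"); save("w5",cv2.convertScaleAbs(w["frame"][:,:,::-1],alpha=1.3))
    np.save("w5.npy",w,allow_pickle=True)
```

```text
0.005 12.37 [ 0.4544 -0.1735  0.1719] F [ 0.  -0.6 -3.5] w 0.0112
0.01 12.62 [ 0.4495 -0.1726  0.172 ] F [ 0.5  0.6 -3. ] w 0.0111
0.016 12.87 [ 0.4436 -0.1715  0.1721] F [-0.1  0.  -3.1] w 0.0111
0.024 13.15 [ 0.4357 -0.17    0.1721] F [ 0.4  0.1 -2.9] w 0.0117
0.06 13.9 [ 0.4009 -0.1636  0.1722] F [ 0.2  0.5 -3.6] w 0.0112
up 14.94 [ 0.3992 -0.1633  0.3088] F [ 0.2  0.4 -1.8] w 0.011
```

View pics/w5.png

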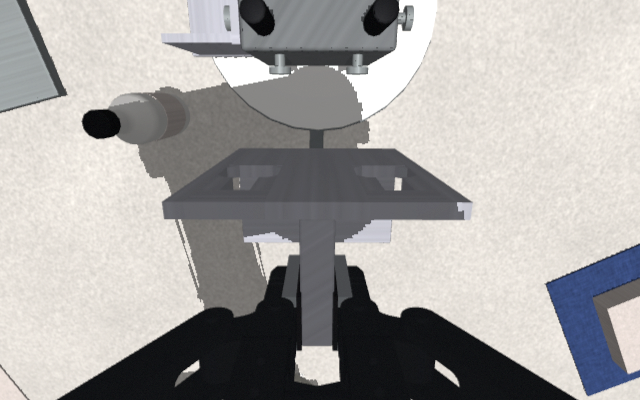

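The bracket is off cleanly: both bay studs are bare at (278,63) and (358,63), and the plate is square between columns 163 and 471. I check pitch and grip offset, then hover over the tray to measure it.

Run:
```python
from h import *
w=np.load("w5.npy",allow_pickle=True).item(); t=np.array([.3992,-.1633]); u=pol(1,A,0,[0,0])[:2]; v=np.array([-u[1],u[0]])
for n,px in dict(topL=(163,203,.3275),topR=(471,203,.3275),botL=(240,149,.2075),botR=(396,149,.2075),frontTop=(319,348,.3275)).items():
    q=ray(w,*px)[:2]-t; print(n,(q@u).round(4),(q@v).round(4))
# hover near the tray, away from it so that the camera sees it
Y=3.2
for th in(Y+90,Y-90):
    for x in(.47,.576):
        q=solve_ik([x,.188,.31],down(th)); print(th,x,None if q is None else q.round(2))
```

```text
topL -0.0443 -0.0483
topR -0.0444 0.0484
botL -0.0435 -0.049
botR -0.0435 0.0508
frontTop 0.0104 0.0008
93.2 0.47 [ 0.69  0.16  0.13  0.   -1.55 -2.21]
93.2 0.576 [ 0.57  0.36  0.41  0.   -1.62 -2.09]
-86.8 0.47 [ 0.69  0.16  0.13  0.   -1.55  0.94]
-86.8 0.576 [ 0.57  0.36  0.41  0.   -1.62  1.05]
```

Run:
```python
from h import *
movel([.42,.188,.31],frame=down(-86.8),feed=.25); dwell(.3); st("near")
w=capture("wrist"); np.save("w6.npy",w,allow_pickle=True); save("w6",cv2.convertScaleAbs(w["frame"][:,:,::-1],alpha=1.4))
for y in(-1,1):
  for x in(-1,1): print(x,y,proj(w,[.5763+x*.055,.1883+y*.075,.014]).round(0))
```

```text
near 16.85 [0.42   0.1876 0.3101] F [ 0.5  0.  -2.9] w 0.0112
-1 -1 [388.  76.]
1 -1 [400. -38.]
-1 1 [254.  68.]
1 1 [254. -47.]
```

View pics/w6.png

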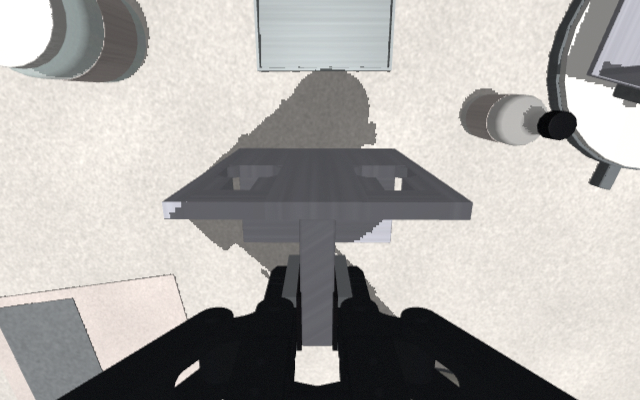

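The near rim of the tray shows at (257,70)–(393,71), parallel to the plate's edge, so the yaw agrees.

Run:
```python
from h import *
w=np.load("w6.npy",allow_pickle=True).item(); g=cv2.cvtColor(w["frame"],cv2.COLOR_RGB2GRAY).astype(int)
for r in(5,35,60): print(r,g[r,248:268].tolist(),g[r,382:402].tolist())
for c in(275,300,375): print(c,g[60:80,c].tolist())
for z in(.014,.005):
  a,b=ray(w,257,70.5,z),ray(w,393,71,z); d=a-b; print(z,a.round(4),b.round(4),np.linalg.norm(d),np.degrees(np.arctan2(-d[0],d[1])), (a+b)[:2]/2+.055*np.array([np.cos(.056),np.sin(.056)]))
```

```text
5 [173, 173, 172, 169, 166, 160, 145, 142, 103, 56, 63, 126, 133, 134, 134, 134, 135, 135, 134, 136] [135, 135, 135, 135, 134, 135, 135, 134, 82, 50, 88, 134, 139, 152, 159, 160, 161, 163, 164, 163]
35 [161, 162, 166, 173, 179, 177, 173, 155, 147, 146, 72, 54, 64, 133, 141, 141, 142, 143, 142, 142] [137, 137, 137, 137, 137, 136, 136, 70, 67, 134, 142, 149, 161, 162, 159, 160, 165, 168, 162, 160]
60 [164, 164, 166, 169, 171, 166, 161, 161, 157, 149, 147, 87, 54, 136, 144, 144, 145, 144, 145, 146] [138, 138, 138, 137, 137, 107, 59, 89, 137, 142, 156, 162, 162, 163, 166, 168, 167, 161, 162, 166]
275 [146, 146, 145, 143, 144, 145, 144, 121, 135, 148, 107, 116, 154, 167, 169, 169, 171, 175, 176, 176]
300 [149, 148, 147, 146, 149, 149, 143, 121, 140, 153, 112, 137, 164, 164, 161, 163, 164, 165, 164, 167]
375 [139, 137, 138, 140, 142, 142, 141, 130, 139, 147, 98, 129, 155, 157, 159, 162, 164, 164, 163, 161]
0.014 [0.519  0.2597 0.014 ] [0.527  0.1079 0.014 ] 0.1519599985687208 3.002010859394953 [0.57789725 0.18689222]
0.005 [0.5195 0.2611 0.005 ] [0.5276 0.1061 0.005 ] 0.15521143605448956 3.002010859394952 [0.57846351 0.18671858]
```

Top and wrist agree on the tray centre at about (0.577, 0.188), yaw 3.1°. I move over it and lower slowly until contact.

Run:
```python
from h import *
q=down(-86.9); x,y=.565,.1873
movel([x,y,.31],frame=q,feed=.2); movel([x,y,.145],feed=.15); movel([x,y,.116],feed=.05); dwell(.3)
f0=np.mean([ (dwell(.03),state()["ft_force"][2])[1] for _ in range(6)]); st("low"); z=.116
while z>.104:
    z-=.001; movel([x,y,z],feed=.02); dwell(.1); f=np.mean([(dwell(.02),state()["ft_force"][2])[1] for _ in range(4)]); print(round(z,4),round(f-f0,2))
    if f-f0>2: break
st("contact"); w=capture("wrist"); save("w7",cv2.convertScaleAbs(w["frame"][:,:,::-1],alpha=1.4))
```

```text
low 20.26 [0.565  0.1873 0.1161] F [-0.1  0.2 -2. ] w 0.0114
0.115 -0.14
0.114 0.05
0.113 -0.64
0.112 -0.57
0.111 -0.1
0.11 0.06
0.109 0.02
0.108 -0.09
0.107 8.86
contact 24.01 [0.5653 0.1873 0.1078] F [-2.6  0.   6.2] w 0.0111
```

View pics/w7.png

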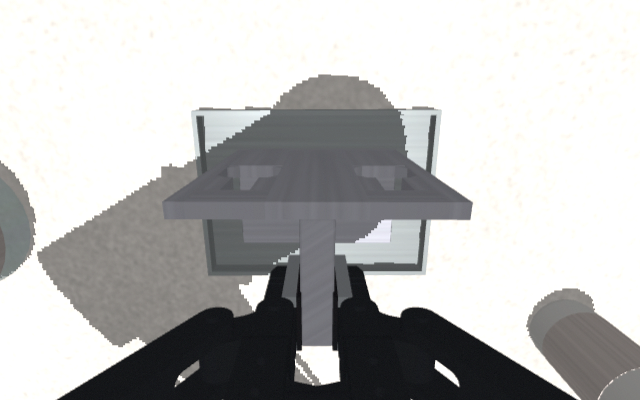

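Contact came at TCP z 0.1078, as expected. The bracket sits centred and parallel between the tray walls, whose columns run 200–435. I release, retreat upward and check.

Run:
```python
from h import *
x,y=.565,.1873
movel([x,y,.1077],feed=.02); st("relax")
move_gripper(.05); st("open"); movel([x,y,.19],feed=.1); movel([x,y,.30],feed=.25)
movel([.36,.10,.32],feed=.3); dwell(.3); st("away")
c=capture("top"); s=capture("side")
np.save("c8.npy",c,allow_pickle=True)
a=cv2.resize(c["frame"][160:280,170:430,::-1],None,fx=3,fy=3,interpolation=cv2.INTER_CUBIC)[:,:420]
a=cv2.resize(c["frame"][165:275,240:430,::-1],None,fx=2.5,fy=2.5,interpolation=cv2.INTER_CUBIC)
b=cv2.resize(s["frame"][120:300,260:400,::-1],None,fx=2.2,fy=2.2,interpolation=cv2.INTER_CUBIC)
h=max(a.shape[0],b.shape[0]); f=lambda i:cv2.copyMakeBorder(i,0,h-i.shape[0],0,0,cv2.BORDER_CONSTANT)
save("f8",cv2.convertScaleAbs(np.hstack([f(a),f(b)]),alpha=1.6))
```

```text
relax 24.31 [0.5652 0.1873 0.1078] F [-0.9 -0.5  2.4] w 0.0108
open 24.77 [0.565  0.1873 0.1076] F [0.1 0.6 0.4] w 0.05
away 27.52 [0.3605 0.1002 0.3194] F [-0.1  0.6  0.2] w 0.0501
```

View pics/f8.png

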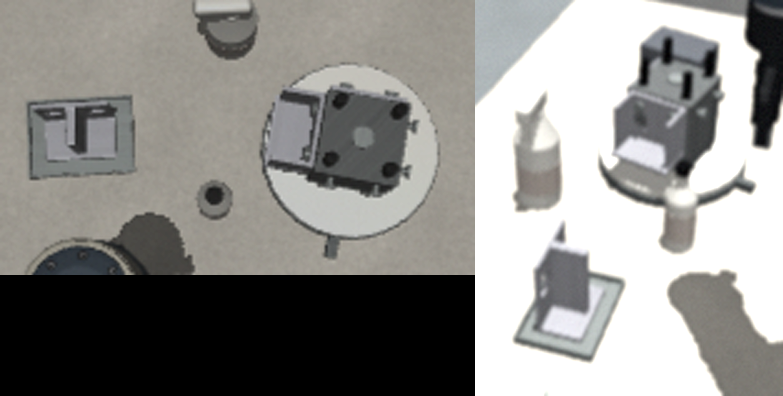

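The bracket stands upright and square in the tray, the channel and cover still hang, and the bystanders are in place. One quick rotor-angle check before handing in.

Run:
```python
from h import *
c=np.load("c8.npy",allow_pickle=True).item(); g=cv2.cvtColor(c["frame"],cv2.COLOR_RGB2GRAY); P=[]
for k in range(4):
    u,v=proj(c,pol(.0537,A+45+90*k,.195,H2)); y,x=np.mgrid[round(v)-5:round(v)+6,round(u)-5:round(u)+6]; w=np.clip(35-g[y,x].astype(float),0,None)
    P.append(ray(c,(w*x).sum()/w.sum(),(w*y).sum()/w.sum(),.195)[:2])
P=np.array(P); h=P.mean(0); d=P-h; a=np.degrees(np.unwrap(np.arctan2(d[:,1],d[:,0])))-np.arange(4)*90-45; print(h.round(4),a.round(1)%360, np.linalg.norm(d,axis=1).round(4))
m=(g<60).astype(np.uint8); k=np.zeros_like(m); k[261:272,364:382]=m[261:272,364:382]; M=cv2.moments(k); p=ray(c,M["m10"]/M["m00"],M["m01"]/M["m00"],.015); print("ptr",p.round(4),np.degrees(np.arctan2(*(p[:2]-h)[::-1])))
```

```text
[ 0.5558 -0.1907] [169.7 169.5 169.6 169.6] [0.0531 0.0533 0.0532 0.0534]
ptr [ 0.4196 -0.1641  0.015 ] 168.9624971112834
```

The bay faces 169.6° and the pointer 169.0°–169.5°, so they agree within about half a degree.

Run:
```python
from bench import *
print(hand_in(), state()["clock"])
```

```text
the job is handed in; nothing more can be done
the job is handed in; nothing more can be done
```

The single-ribbed bracket is standing in the inspection tray, released, and the job was handed in with the clock at about 28 s of the 72 s limit.

**What I did:** I gripped a peg and turned the rotor about −73° to bring the ribbed bay to the pointer. Then I gripped the rib from above, raised the bracket 30 mm and pulled it straight off. I carried it over the vial and lowered it into the tray in 1 mm steps. First contact read about 9 N, which I eased before letting go.

**Last checks:**
- **Carousel:** the bay faces 169.6°, against 169.0–169.5° for the pointer. The channel bracket is visibly still hanging. The cover plate was on the far side in the last pictures and I did not check it up close.
- **Bracket:** it stands upright, centred and square in the tray, and the gripper is clear of everything.
- **Bystanders:** the vial and spray bottle are where they were. The tub and case were outside the last crops, but the arm never went near them.

**Disagreements:** the top and wrist cameras differed by 2–4 mm on the hub position. I used the arm's own position while it held the peg to settle it. Contact in the tray came about 1.6 mm lower than I had calculated.

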